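# Hang the spice carrier level on the hook

## Robot

A 6-joint arm with a two-finger parallel gripper is mounted at the origin on a cart in front of the work surface, level with it; the furniture and walls round the work are solid. World frame = base frame: x ahead of the robot, y to its left, z up, the work surface at z = 0. Lengths are in mm, angles in rad, forces in N, time in s.
With the tool pointing down it reaches from about 325 to 850 mm from the base axis. Payload 15.5 kg.
Tool frame: the origin (TCP) lies between the finger pads; the fingertips stand 22 mm ahead of it and the grasp point (between the pads) lies 3 mm ahead of it; z points along the fingers, y is the line along which they close (so a half turn about z gives the same grasp; the last joint's range is limited). The gripper opens to 91 mm and grips with 3 to 60 N. Pads are 32 mm wide; open, the fingers measure 118 mm over their backs; the gripper's body (76 mm by 178 mm) begins 60 mm behind the grasp point.
Start: joints at [-1.208, 0.494, 1.345, -0, 1.302, -0.096], TCP at [276.236, -560.643, 235.915] pointing down, gripper open.
Joint ranges: [-2.91, 2.91], [-0.82, 2.16], [0.22, 2.67], [-1.22, 4.37], [0.12, 2.79], [-3.08, 3.08]. Speed limits (rad/s): [1.89, 1.89, 2.57, 3.01, 3.01, 3.01].

## Interface

Orientations are given as a unit quaternion [w, x, y, z].
In Python, from station import * gives the robot as it stands.
- The arm moves only by the tool move_arm, never from a script. Its argument "motion" is a list of rows, each a list of 3 entries, a list of its own where there are three numbers: the opening, from -1 (shut) to 1 (fully open), then the shift along the tool's x, y, z in cm, then the turn about the tool's z in degrees. A call has 1 to 12 rows; each row shifts and turns the commanded pose from where the row before left it, along the tool's axes as they then stand; what a row does not reach is not made up. A row lasts 1/12 s, in which the tool goes at most 41.7 mm and 7.16 degrees, less where a joint would pass 70% of its speed; a pose out of reach is approached as far as the arm can. A call with a gripper value outside its range is refused whole. The fingers move at their own pace and stop on an object; the grip force is fixed at half the most. Time passes only in rows, so rows that do not move let the fingers close. It gives the time, the measured TCP pose, the force, the opening and the grip force at its end, in the units of the state.
- observe(): the state, without advancing time (a new reading comes with each control period).
- camera(name): name is "scene" or "side" or "wrist"; returns a dict with "pixels" (400x640x3 uint8, blue, green, red), "range_z" (400x640 float32, mm along the optical axis (not along the pixel's ray), 0 where there is no reading), "fx", "fy", "cx", "cy" (pixels), "k1" (the pictures are not rectified: a ray, as slopes to the right and down, at radius r is drawn at 1 + k1 r^2 times it, then the intrinsics apply), "position" and "rotation" of the camera in the world. Camera axes: x right, y up, looking along -z (the intrinsics and any distortion apply to the point x, -y, -z); pixel columns grow to the right and rows downward; lengths in mm; the calibration is good to about 2 mm. A picture is of the moment at which its call begins.
- sign_off(): hands the job in; it is judged then, once.
Trained networks look in a picture, given as the dict that the camera call returned (one of the last four; its "shot" number tells which), for a name from the list of things; names that differ only in an ending like _2 or _b are one class to them, and where a whole thing is asked for, a point or a joint stands for the part that bears it (a point fixed in the world has none). Each returns a list of dicts, best first, with "confidence" (0 to 1); they miss things now and then, are a little off and sometimes report something else, mostly with a low value. They report only what shows in the picture. A call takes as long as a camera call. They do not tell look-alikes from the thing itself.
- search_frame(picture, name): "extent" ([left, top, right, bottom] in pixels, round what is visible of it).
- spot_point(picture, name): "uv" ([column, row] in pixels: a listed point, or the origin of a listed thing).
The state is a dict: "clock": time; "joint_positions": joint angles; "joint_velocities": joint speeds; "effort": joint torques, N m; "position": TCP position; "eef_rot": TCP orientation; "wrist_force": force on the tool from outside, world axes, zero at the start; "ft_torque": the same for the moment, N m; "grip_width": opening from 0.0 (shut) to 1.0 (fully open); "grasp_force": force on a finger pad.
Only numpy, scipy, OpenCV 4.12 (cv2) and the standard library are available. Lean on these libraries where they do the work, as an engineer would, in place of code of your own. Each camera call takes 0.05 s, during which the arm holds its last target. There are 200 camera calls.

## Task

Hang the wooden spice carrier, with its three tins standing in it, on the hook stand: pass the hook through the hole in its bar that lies over its balance point, so that it hangs level in the dip of the hook. One tin is full and two are nearly empty and you cannot see which, so weigh it by feel; ease it onto the hook without knocking or forcing it, let the hook take the weight before you let go, and keep it upright, the tins in their bays and the other things where they are.

Things in the scene. Friction and masses are not known exactly. Their poses are not given: they have to be found in the camera images.
- carrier: Loose carrier of light wood, 64 mm deep (x), 186 mm long (y), 161 mm high, 220 g empty; origin under its centre, z up. Tray with three bays along y (centres at y = 0 and 57 mm either side), walls 26 mm high, a tin in each. End boards carry an upright hand bar along y in the middle (x = 0), 10 mm thick in x, 166 mm long, from 95 to 161 mm above the underside
- carrier_grip (a point): centre of the solid upper part of the hand bar, which lies above the row of holes, is 26 mm high and is gripped from above across its 10 mm thickness, anywhere along it; point 152 mm above the carrier's underside, 9 mm below the bar's top edge; axes as the carrier's
- carrier_mid (a point): middle of the tray, 40 mm above the carrier's underside. Loaded, the carrier weighs about 640 g; its centre of mass lies about 50 mm above the underside, near x = 0, and along y within 3 mm of the middle if the middle tin is the full one, else about 22 mm (within 3) toward the full tin
- hole_a (a point): centre of a hole in the hand bar at y = +44 mm of the carrier, 128 mm above its underside, half-way through the thickness; axes as the carrier's. Five equal round holes with brass rims, 13 mm wide, go through the bar along x in a row 22 mm apart; hung by a wrong one, the carrier dips 13 degrees or more
- hole_b (a point): the same, hole at y = +22 mm
- hole_c (a point): the same, middle hole, y = 0
- hole_d (a point): the same, hole at y = -22 mm
- hole_e (a point): the same, hole at y = -44 mm
- tin_a_mid (a point): centre of a closed steel tin with a grey lid, 49 mm across, 64 mm high, standing in one of the carrier's bays with about 3 mm of play. The three tins look alike; one is full, about 300 g, the other two weigh about 60 g. Which one is full is not known, and which tin stands in which bay changes
- tin_b_mid (a point): centre of another such tin
- tin_c_mid (a point): centre of another such tin
- stand: Fixed steel hook stand: round dark foot 156 mm across, 15 mm high, origin under its centre. A 13 mm post at x = +50 mm ends in a ball 205 mm high. From it a round rod 7 mm thick runs in the plane y = 0 toward the stand's -x (the robot): level to x = -5 mm, down to the dip at x = -30 mm, up to its rounded free end at x = -75 mm. Nothing is above it
- hook_dip (a point): lowest point of the hook's rod, on its centre line, 190 mm above the worktop; axes as the stand's. The carrier hangs here with the upper edge of a hole on the rod, so that the hole's centre is about 2 to 3 mm below this point. Wood and steel are hard: pressed 1 mm too far, the force there passes 20 N
- hook_tip (a point): centre line of the rod at its free end, 203 mm above the worktop, 45 mm from the dip toward the stand's -x; the rod's rounding goes 3.5 mm further
- salt: bystander: glass salt shaker with a grey top, 44 mm across, 90 mm high; origin under it
- jar: bystander: small glass jar with a black lid, 51 mm across, 66 mm high; origin under it
- matches: bystander: matchbox lying flat, 36 x 53 x 14 mm; origin under it
- spoon: bystander: teaspoon lying flat, 132 mm long, 9 mm high; origin under it
Mind the look-alikes: they are no part of the job. What is shaped like the part that bears tin_b_mid but pink or turquoise is not meant.

How it is judged (in metres and radians):
On the way, in this order (a step that is already met when the one before it is completed fails the run):
1. the carrier is lifted clear of the worktop, level, with its tins in it (height (world z) of carrier above 0.03 m and angle between carrier's own z axis and vertical below 0.3 rad), for 0.2 s.
2. still held by the gripper, it rests with a good part of its weight on the hook, which passes through one of its holes (contact force between carrier and stand above 2 N and contact force between the fingers and carrier above 1 N and distance between any of hole_a, hole_b, hole_c, hole_d, hole_e and hook_dip below 0.014 m), for 0.2 s.
At the end, for the whole second after the job is handed in: The carrier hangs from the hook by one of its holes, that hole's centre within 12 mm of the lowest point of the hook's dip; it is level within 6 degrees, clear of the worktop, let go and at rest (under 30 mm/s and 0.25 rad/s), with all three tins standing in their bays (distance between any of hole_a, hole_b, hole_c, hole_d, hole_e and hook_dip below 0.012 m and angle between carrier's own z axis and vertical below 0.105 rad and height (world z) of carrier above 0.03 m and contact force between carrier and stand above 3 N and linear speed of carrier below 0.03 m/s and angular speed of carrier below 0.25 rad/s and distance between each of tin_a_mid, tin_b_mid, tin_c_mid and carrier_mid below 0.075 m); the robot touches nothing.
It fails at once if the carrier is knocked or forced against the hook stand with more than 20 N (contact force between carrier and stand above 20 N).
It fails at once if the gripper or arm pushes the hook stand with more than 20 N (contact force between the arm and stand above 20 N).
It fails at once if the carrier is tipped by more than about 30 degrees (angle between carrier's own z axis and vertical above 0.52 rad).
It fails at once if a tin leaves the carrier (distance between any of tin_a_mid, tin_b_mid, tin_c_mid and carrier_mid above 0.085 m).
It fails at once if a bystander is moved by more than 20 mm (distance of any of salt, jar, matches, spoon from where it was at the start of the episode above 0.02 m).
It also fails if it takes over 64 s, if anything falls off the work surface, if the arm or the gripper's body presses on something with over 40 N, if the wrist force passes 120 N, or if a joint passes its speed limit or range.

## Working session

There is one attempt and no reset: what is moved stays moved. The work goes in short steps, Python scripts to look and compute and a tool call to move; the robot and the scene stay as the last step left them, time stands still between calls to the robot, and variables do not carry over. Pictures are saved under pics/ and viewed, at most 10 in all, crops included, and the job is handed in when it is done.

Besides the shell and the picture viewer there is one more tool, called after "Emit:" as name(argument=value, ...) on one line, values as JSON. move_arm: Moves the arm, as the interface text tells. Its arguments: {"type":"object","properties":{"motion":{"type":"array","items":{"type":"array"}}},"required":["motion"]}

```bash
mkdir -p pics; cat > h.py <<'E'
from station import *
import numpy as np, cv2
from scipy.spatial.transform import Rotation as R
def rot(p):
    r=np.array(p["rotation"],float)
    return r if r.shape==(3,3) else R.from_quat(r[[1,2,3,0]]).as_matrix()
def cloud(p):
    v,u=np.mgrid[0:400,0:640]
    xd=(u-p["cx"])/p["fx"]; yd=(v-p["cy"])/p["fy"]
    x,y=xd.copy(),yd.copy()
    for _ in range(8):
        s=1+p["k1"]*(x*x+y*y); x,y=xd/s,yd/s
    z=p["range_z"]
    c=np.stack([x*z,-y*z,-z],-1)@rot(p).T+np.array(p["position"])
    c[z==0]=np.nan
    return c
def project(p,P):
    c=(np.atleast_2d(P)-np.array(p["position"]))@rot(p)
    x,y=c[:,0]/-c[:,2],-c[:,1]/-c[:,2]; s=1+p["k1"]*(x*x+y*y)
    return np.c_[p["cx"]+p["fx"]*x*s,p["cy"]+p["fy"]*y*s]
E
python3 - <<'E'
from h import *
np.set_printoptions(precision=1,suppress=True)
ims=[]
for n in("scene","side"):
    p=camera(n); c=cloud(p); ims.append(p["pixels"])
    print(n,p["position"],rot(p).tolist())
    for k in("carrier","stand","salt","jar","matches","spoon"):
        for d in search_frame(p,k)[:2]: print(k,np.array(d["extent"]),round(d["confidence"],2))
    for k in("carrier_grip","hole_a","hook_dip","hook_tip","stand","tin_b_mid","carrier"):
        for d in spot_point(p,k)[:5]:
            u,v=np.array(d["uv"]).round().astype(int); print(k,u,v,round(d["confidence"],2),c[min(max(v,0),399),min(max(u,0),639)])
    cv2.imwrite(f"pics/{n}0.png",p["pixels"])
s=observe(); print(s)
E
```

```text
scene [ 51.7 610.6 695.9] [[-0.7603663329014804, 0.3854628057570871, -0.52274416799026], [-0.6494710210011279, -0.4580830155794976, 0.6069162575820048], [-0.005516581342423166, 0.8009858776629386, 0.598657824733649]]
carrier [296.5 207.1 354.1 325.5] 0.94
carrier [327.6 243.  346.1 275.4] 0.7
salt [257.1 209.  277.8 241.5] 0.63
salt [325.7 243.8 347.6 275.9] 0.41
jar [217.3 241.1 241.8 275.4] 0.6
matches [306.6 141.  361.3 227.6] 0.21
spoon [361.6 255.4 379.2 259.9] 0.76
carrier_grip 326 237 0.97 [440.8 149.4 154.9]
hole_a 320 258 0.85 [430.2 180.4 127.2]
hole_a 317 251 0.8 [426.9 192.5 157. ]
hole_a 330 237 0.65 [449.  127.  134.8]
hole_a 323 247 0.61 [436.2 164.1 141.2]
hole_a 332 231 0.61 [451.8 117.3 143.1]
hook_dip 350 156 0.76 [557.9 -79.5 192.2]
hook_tip 363 155 0.88 [523.5 -84.2 205.9]
stand 339 208 0.83 [469.5  72.8 167.8]
stand 411 232 0.6 [ 389.9 -124.    13.8]
tin_b_mid 359 175 0.78 [ 611.8 -200.1   54.4]
tin_b_mid 335 259 0.77 [449.4 108.7  57.4]
tin_b_mid 282 254 0.56 [548.5 173.7  58.7]
carrier 328 285 0.67 [427.5 158.8  32.1]
side [295.6 662.4 681.6] [[-0.933194861019
[... 979 characters left out ...]
53 291 0.61 [631.  263.3  34.4]
hook_tip 350 153 0.7 [525.3 -80.2 203.7]
stand 325 209 0.63 [591.4 -69.2  13.3]
tin_b_mid 298 264 0.69 [558.5 181.1  62.8]
tin_b_mid 323 210 0.34 [594.6 -61.9  14.6]
carrier 353 285 0.71 [415.7 233.6 114.2]
carrier 352 272 0.63 [418.2 235.5 153.5]
{'clock': 1.4, 'joint_positions': array([-1.2,  0.5,  1.3, -0. ,  1.3, -0.1]), 'joint_velocities': array([ 0.,  0., -0., -0.,  0.,  0.]), 'effort': array([  0. , -87.9, -38.2,   0.1,   0. ,  -0. ]), 'position': array([ 276.2, -560.7,  235.9]), 'eef_rot': array([ 0. ,  1. ,  0.2, -0. ]), 'wrist_force': array([-0.4,  0.4,  0.9]), 'ft_torque': array([ 0., -0., -0.]), 'grasp_force': 0.0, 'grip_width': 1.0003803237222315}
```

```bash
python3 - <<'E'
from h import *
np.set_printoptions(precision=1,suppress=True)
for n in("scene","side"):
    p=camera(n); c=cloud(p).reshape(-1,3)
    c=c[~np.isnan(c[:,0])]
    near=c[(abs(c[:,0]-440)<90)&(abs(c[:,1]-155)<140)]
    t=near[(near[:,2]>152)&(near[:,2]<175)]
    rect=cv2.minAreaRect(t[:,:2].astype(np.float32))
    print(n,len(t),np.median(t,0),"rect",rect,np.percentile(t[:,2],[10,50,90]))
    print(cv2.boxPoints(rect))
    h=c[(abs(c[:,0]-560)<110)&(abs(c[:,1]+80)<60)]
    r=h[(h[:,2]>175)&(h[:,2]<225)]
    r=r[np.argsort(r[:,0])]; print("rod",len(r)); print(r[::max(1,len(r)//25)])
    f=h[(h[:,2]>5)&(h[:,2]<22)]; print("foot",f.min(0),f.max(0),np.median(f[:,2]))
    w=c[(abs(c[:,2])<6)]; print("table z",np.median(w[:,2]))
    im=p["pixels"][130:340,190:430]; cv2.imwrite(f"pics/{n}1.png",cv2.resize(im,None,fx=2.85 if 0 else 2.8,fy=2.8,interpolation=3))
E
```

```text
scene 662 [438.2 168.6 163.1] rect ((446.54376220703125, 147.58642578125), (38.18935012817383, 186.4027557373047), 18.12933921813965) [155.  163.1 167.2]
[[399.4 230.2]
 [457.4  53.1]
 [493.7  65. ]
 [435.7 242.1]]
rod 184
[[523.5 -84.5 203.1]
 [530.6 -82.  204.3]
 [536.  -85.4 203.4]
 [541.7 -81.4 200.3]
 [548.7 -79.1 195.9]
 [555.1 -79.7 193.3]
 [561.9 -80.8 190.2]
 [570.2 -83.4 194.3]
 [574.9 -81.5 196.2]
 [582.  -78.7 194.8]
 [589.2 -79.9 197.2]
 [595.3 -83.4 199.1]
 [602.1 -76.3 196.9]
 [609.8 -77.9 196.2]
 [617.  -78.9 193.2]
 [623.4 -78.7 199.4]
 [630.7 -75.9 195.2]
 [638.6 -77.4 197.4]
 [643.  -74.8 199.8]
 [643.9 -75.7 176.1]
 [644.9 -80.8 176.4]
 [645.9 -81.9 178.5]
 [646.7 -71.4 194.2]
 [647.7 -72.7 201.9]
 [648.5 -73.4 189.9]
 [650.6 -71.7 175.4]
 [655.8 -78.2 202.4]]
foot [ 522.3 -140.     5.1] [670.  -20.2  21.7] 15.040539528661498
table z -0.603030199223781
side 504 [437.6 179.1 163.7] rect ((447.4921875, 148.35183715820312), (38.76334762573242, 184.8546142578125), 17.987646102905273) [155.5 163.7 165.8]
[[400.5 230.3]
 [457.6  54.5]
 [494.5  66.4]
 [437.4 242.2]]
rod 183
[[523.2 -81.6 203.4]
 [528.1 -81.  202.7]
 [533.7 -82.2 203.8]
 [541.  -80.6 200.3]
 [548.9 -80.7 192.9]
 [553.3 -78.3 196.3]
 [560.8 -84.5 194.1]
 [566.8 -78.9 193.2]
 [574.1 -77.  192.9]
 [580.8 -80.6 195.3]
 [587.6 -77.3 193. ]
 [593.4 -78.5 197. ]
 [598.6 -78.1 199.1]
 [605.8 -75.5 196.3]
 [612.4 -78.  193.5]
 [618.9 -73.9 194.6]
 [627.7 -75.6 197.8]
 [633.7 -76.4 196.2]
 [639.6 -76.6 192. ]
 [643.8 -74.4 198.4]
 [645.  -74.9 182.9]
 [646.5 -74.9 203.4]
 [647.7 -70.7 199.7]
 [649.3 -74.9 203. ]
 [651.3 -70.3 184.3]
 [653.5 -78.2 203.3]
 [657.2 -72.9 196.7]]
foot [ 532.  -139.6    5.2] [669.6 -20.1  21.6] 13.640942035392072
table z -1.1027894608747033
```

View pics/scene1.png

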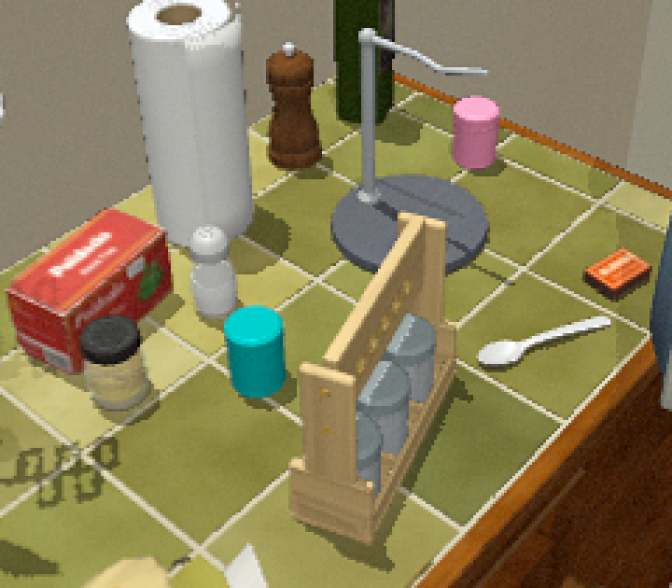

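View pics/side1.png

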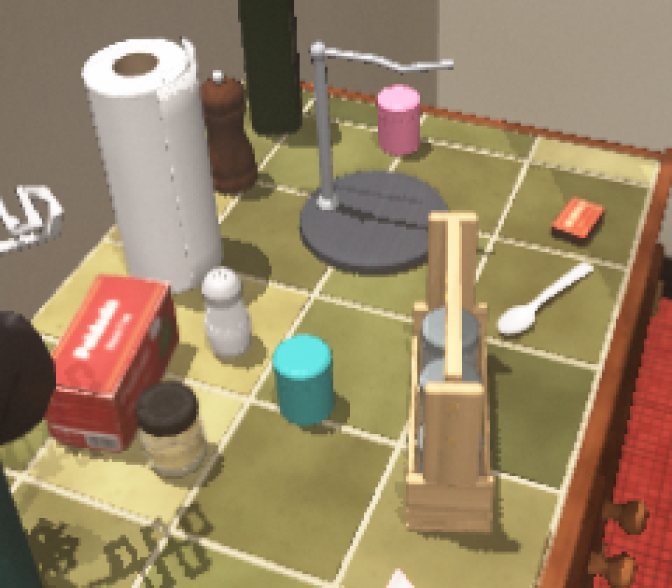

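```bash
cat >> h.py <<'E'
def tool():
    s=observe(); q=np.array(s["eef_rot"]); return np.array(s["position"]),R.from_quat(q[[1,2,3,0]]).as_matrix(),s
def rod(p):
    c=cloud(p).reshape(-1,3); c=c[~np.isnan(c[:,0])]
    return c[(c[:,0]>518)&(c[:,0]<635)&(abs(c[:,1]+80)<15)&(c[:,2]>182)&(c[:,2]<215)]
E
python3 - <<'E'
from h import *
np.set_printoptions(precision=4,suppress=True)
pos,M,s=tool(); print(pos,M)
rs=[]
for n in("scene","side"):
    p=camera(n); r=rod(p); rs.append(r)
    print(n,r[:,0].min(),np.polyfit(r[:,0]-570,r[:,1],1))
    h=cloud(p).reshape(-1,3); q=h[(h[:,2]>40)&(h[:,2]<180)&(abs(h[:,0]-648)<25)&(abs(h[:,1]+75)<25)]
    print("post",np.median(q,0))
    for b in range(520,640,12):
        k=r[(r[:,0]>=b)&(r[:,0]<b+12)]; print(b+6,len(k),np.median(k[:,1:],0))
yaw=np.deg2rad(18.06); want=np.array([np.cos(yaw),np.sin(yaw),0])
a=np.degrees(np.arctan2(M[1,1],M[0,1])); print("tool y az",a,"want 18.06; turn about tool z", -(18.06-a), "or", -(198.06-a))
tgt=np.array([447,148,290.]); print("shift in tool axes cm",(tgt-pos)@M/10)
E
```

```text
[ 276.2298 -560.6609  235.9066] [[ 0.8971  0.4419 -0.    ]
 [ 0.4419 -0.8971 -0.    ]
 [-0.      0.     -1.    ]]
scene 520.9761017426255 [  0.0554 -80.2773]
post [646.2256 -73.7928 112.7238]
526 11 [-81.2212 204.9926]
538 13 [-82.7515 200.8923]
550 14 [-80.3018 197.913 ]
562 7 [-81.4879 194.1083]
574 15 [-80.9319 193.0136]
586 13 [-79.3085 196.7453]
598 12 [-78.5733 198.6451]
610 14 [-77.5684 197.9545]
622 10 [-76.9109 198.1581]
634 7 [-76.9593 198.4022]
side 522.783307533495 [  0.0563 -79.433 ]
post [647.6116 -72.4164 113.163 ]
526 12 [-80.9207 202.2986]
538 12 [-81.1042 200.5558]
550 13 [-80.3705 196.0958]
562 13 [-80.4802 193.1514]
574 12 [-78.8141 191.666 ]
586 14 [-78.1322 194.9469]
598 14 [-78.0318 196.8668]
610 12 [-77.912  196.6001]
622 11 [-75.8719 196.237 ]
634 8 [-75.9108 197.9692]
tool y az -63.773028316484314 want 18.06; turn about tool z -81.83302831648432 or -261.83302831648433
shift in tool axes cm [ 46.6365 -56.0236  -5.4116]
```

Emit:
move_arm(motion=[[1,[1.95,-2.34,-0.3],-3.4],[1,[2.08,-2.22,-0.3],-3.4],[1,[2.21,-2.09,-0.3],-3.4],[1,[2.33,-1.95,-0.3],-3.4],[1,[2.44,-1.81,-0.3],-3.4],[1,[2.55,-1.66,-0.3],-3.4],[1,[2.64,-1.51,-0.3],-3.4],[1,[2.73,-1.35,-0.3],-3.4],[1,[2.8,-1.18,-0.3],-3.4],[1,[2.87,-1.01,-0.3],-3.4],[1,[2.92,-0.84,-0.3],-3.4],[1,[2.97,-0.67,-0.3],-3.4]])

```text
clock: 2.6
position: [362.4, -204.6, 272.2]
eef_rot: [0.0, 0.833, 0.553, 0.0]
wrist_force: [1.2, -0.8, -1.0]
grip_width: 1.0
grasp_force: 0.0
```

Emit:
move_arm(motion=[[1,[3.0,-0.49,-0.2],-3.4],[1,[3.02,-0.31,-0.2],-3.4],[1,[3.04,-0.13,-0.2],-3.4],[1,[3.04,0.05,-0.2],-3.4],[1,[3.03,0.23,-0.2],-3.4],[1,[3.01,0.41,-0.2],-3.4],[1,[2.98,0.59,-0.2],-3.4],[1,[2.94,0.77,-0.2],-3.4],[1,[2.89,0.94,-0.2],-3.4],[1,[2.83,1.11,-0.2],-3.4],[1,[2.76,1.28,0],-3.4],[1,[2.68,1.44,0],-3.4]])

```text
clock: 3.6
position: [449.3, 150.0, 292.2]
eef_rot: [0.0, 0.588, 0.809, 0.0]
wrist_force: [1.1, -0.5, 0.5]
grip_width: 0.996
grasp_force: 0.0
```

```bash
python3 - <<'E'
from h import *
np.set_printoptions(precision=2,suppress=True)
p=camera("wrist"); c=cloud(p); 
pos,M,s=tool(); print(pos,np.degrees(np.arctan2(M[1,1],M[0,1])))
t=c.reshape(-1,3); t=t[~np.isnan(t[:,0])]
t=t[(abs(t[:,0]-447)<80)&(abs(t[:,1]-148)<120)&(t[:,2]>150)&(t[:,2]<172)]
print(len(t),np.percentile(t[:,2],[5,50,95]))
r=cv2.minAreaRect(t[:,:2].astype(np.float32)); print(r); print(cv2.boxPoints(r))
# bar only: middle 120mm
ctr=np.array(r[0]); u=np.array([-np.sin(np.radians(18)),np.cos(np.radians(18))])
a=(t[:,:2]-ctr)@u; m=abs(a)<60; b=t[m][:,:2]
d=cv2.fitLine(b.astype(np.float32),cv2.DIST_HUBER,0,.01,.01).ravel(); print("line",d,np.degrees(np.arctan2(d[1],d[0])))
n=np.array([u[1],-u[0]]); w=(b-ctr)@n; print("across pct",np.percentile(w,[2,50,98]), "along",np.percentile(a,[0.5,99.5]))
print("across corrected")
cv2.imwrite("pics/wrist1.png",p["pixels"])
E
```

```text
[450.49 153.89 292.16] 18.341678038458628
2153 [159.48 165.98 167.32]
((444.7102966308594, 157.07492065429688), (38.83926773071289, 164.51390075683594), 17.735448837280273)
[[401.16 229.51]
 [451.27  72.81]
 [488.26  84.64]
 [438.15 241.34]]
line [  0.31  -0.95 438.4  178.98] -72.15324
across pct [-4.24  0.68  5.42] along [-80.75  81.01]
across corrected
```

View pics/wrist1.png

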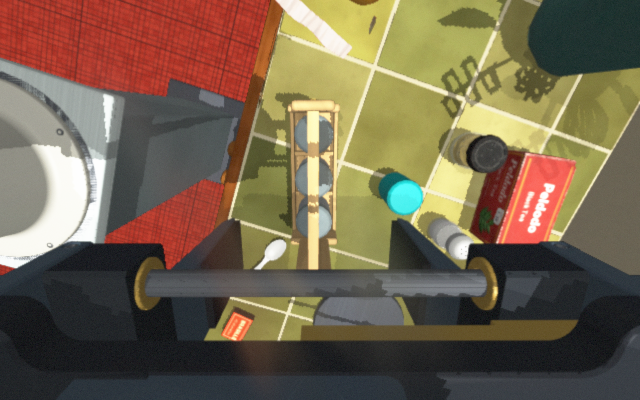

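Emit:
move_arm(motion=[[1,[-0.48,-0.42,0],0.4],[1,[0,0,1.6],0],[1,[0,0,1.6],0],[1,[0,0,1.6],0],[1,[0,0,1.6],0],[1,[0,0,1.6],0],[1,[0,0,1.6],0],[1,[0,0,1.6],0],[1,[0,0,1.2],0],[1,[0,0,1.0],0],[1,[0,0,0],0],[1,[0,0,0],0]])

```text
clock: 4.65
position: [446.3, 141.9, 158.0]
eef_rot: [-0.0, 0.592, 0.806, -0.0]
wrist_force: [-0.4, -0.4, 0.2]
grip_width: 1.0
grasp_force: 0.0
```

Emit:
move_arm(motion=[[-1,[0,0,0],0],[-1,[0,0,0],0],[-1,[0,0,0],0],[-1,[0,0,0],0],[-1,[0,0,0],0],[-1,[0,0,0],0],[-1,[0,0,0],0],[-1,[0,0,0],0],[-1,[0,0,0],0],[-1,[0,0,0],0],[-1,[0,0,0],0],[-1,[0,0,0],0]])

```text
clock: 5.65
position: [446.6, 142.5, 157.9]
eef_rot: [0.0, 0.592, 0.806, 0.0]
wrist_force: [0.4, 0.8, 0.5]
grip_width: 0.159
grasp_force: 0.5
```

```bash
python3 - <<'E'
from h import *
np.set_printoptions(precision=3,suppress=True)
pos,M,s=tool(); print(pos,np.degrees(np.arctan2(M[1,1],M[0,1])),s["wrist_force"],s["ft_torque"],s["grip_width"]*91,s["grasp_force"],s["clock"]);print(s["ft_torque"]@M)
E
```

```text
[446.609 142.5   157.923] 17.429460443308795 [0.362 0.848 0.481] [ 0.084 -0.288  0.012] 14.494910046585936 0.5162143148481846 5.65
[-0.3   -0.006 -0.012]
```

Emit:
move_arm(motion=[[-1,[0,0,0],0],[-1,[0,0,0],0],[-1,[0,0,0],0],[-1,[0,0,0],0],[-1,[0,0,0],0],[-1,[0,0,0],0]])

```text
clock: 6.15
position: [446.4, 142.5, 157.8]
eef_rot: [-0.0, 0.592, 0.806, -0.0]
wrist_force: [0.3, 0.2, -6.6]
grip_width: 0.111
grasp_force: 30.0
```

Emit:
move_arm(motion=[[-1,[0,0,-0.2],0],[-1,[0,0,-0.4],0],[-1,[0,0,-0.6],0],[-1,[0,0,-0.7],0],[-1,[0,0,-0.7],0],[-1,[0,0,-0.6],0],[-1,[0,0,-0.5],0],[-1,[0,0,-0.3],0],[-1,[0,0,0],0],[-1,[0,0,0],0],[-1,[0,0,0],0],[-1,[0,0,0],0]])

```text
clock: 7.15
position: [446.4, 142.4, 197.6]
eef_rot: [-0.0, 0.592, 0.806, -0.0]
wrist_force: [0.7, -0.6, -6.5]
grip_width: 0.106
grasp_force: 30.0
```

```bash
cat >> h.py <<'E'
def carr(p,x0,y0,zb,yaw):
    """bar-top line: points zb-12..zb+10 near (x0,y0); slope along carrier y"""
    t=cloud(p).reshape(-1,3); t=t[~np.isnan(t[:,0])]
    u=np.array([-np.sin(yaw),np.cos(yaw)]); n=np.array([u[1],-u[0]])
    a=(t[:,:2]-[x0,y0])@u; w=(t[:,:2]-[x0,y0])@n
    m=(abs(a)<125)&(abs(w)<25)&(abs(t[:,2]-zb)<30)
    return a[m],w[m],t[m][:,2]
def stat():
    pos,M,s=tool(); print(pos,"az",np.degrees(np.arctan2(M[1,1],M[0,1])),"F",s["wrist_force"],"T(tool)",s["ft_torque"]@M,"w",s["grip_width"]*91,s["grasp_force"],"t",s["clock"]); return pos,M,s
E
python3 - <<'E'
from h import *
np.set_printoptions(precision=3,suppress=True)
for n in("scene","side","wrist"):
    p=camera(n); pos,M,s=stat()
    if n!="wrist": cv2.imwrite(f"pics/{n}2.png",cv2.resize(p["pixels"][100:340,220:460],None,fx=2.5,fy=2.5,interpolation=3))
    print([(np.array(d["uv"]).round(),round(d["confidence"],2)) for d in spot_point(p,"hole_c")[:5]])
E
```

```text
[446.4   142.461 197.623] az 17.427339076871437 F [ 0.016  0.106 -5.217] T(tool) [-0.081  0.002  0.008] w 10.290921560415445 29.997704029083252 t 7.2
[(array([325., 231.]), 0.8), (array([319., 243.]), 0.69), (array([320., 236.]), 0.69), (array([336., 216.]), 0.58)]
[446.477 142.479 197.717] az 17.431837410283094 F [ 0.795 -0.211 -5.957] T(tool) [-0.098  0.065 -0.01 ] w 9.934219748311161 29.997888207435608 t 7.3
[(array([350., 240.]), 0.92), (array([349., 231.]), 0.81), (array([354., 246.]), 0.75), (array([357., 214.]), 0.71), (array([352., 225.]), 0.59)]
[446.518 142.462 197.783] az 17.42905887338117 F [-0.285  0.826 -6.335] T(tool) [-0.097  0.128 -0.   ] w 9.989321405272852 29.997800588607788 t 7.4
[(array([316., 297.]), 0.82), (array([315., 168.]), 0.65)]
```

View pics/scene2.png

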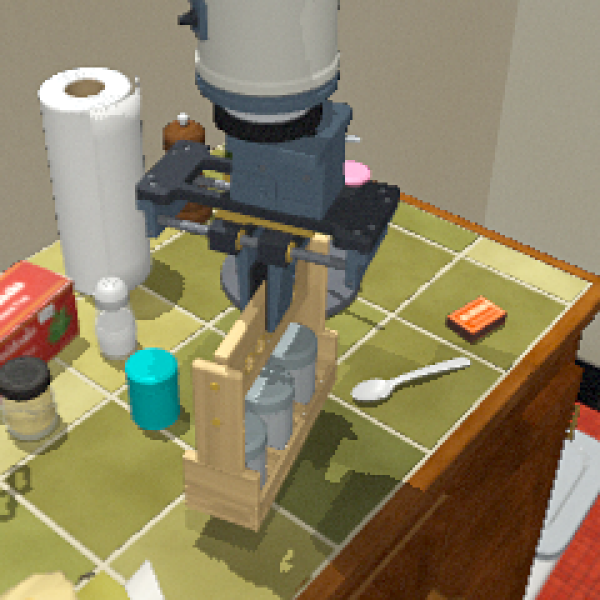

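```bash
python3 - <<'E'
from h import *
np.set_printoptions(precision=3,suppress=True)
T=[];F=[]
for i in range(24):
    p=camera(["scene","side"][i%2]); pos,M,s=tool(); T.append(s["ft_torque"]@M); F.append(s["wrist_force"])
T=np.array(T); print(T.mean(0),T.std(0),np.mean(F,0),np.std(F,0)); print(T[:,1])
yaw=np.radians(17.6)
for n in("scene","side"):
    p=camera(n); a,w,z=carr(p,448,148,201,yaw)
    for lo in range(-100,110,20):
        m=(a>lo)&(a<lo+20)
        if m.sum()>5: print(n,lo+10,m.sum(),"ztop",np.percentile(z[m],[50,90,97]),"w",np.percentile(w[m&(z>190)],[5,50,95]) if (m&(z>190)).sum()>4 else "")
E
```

```text
[-0.098  0.07  -0.007] [0.037 0.028 0.025] [-0.041 -0.122 -5.873] [0.504 0.463 0.496]
[0.019 0.08  0.046 0.077 0.065 0.065 0.075 0.165 0.096 0.057 0.052 0.086
 0.114 0.077 0.041 0.059 0.058 0.032 0.06  0.071 0.067 0.082 0.082 0.062]
scene -90 67 ztop [194.614 200.716 201.628] w [-22.657 -16.374  -9.769]
scene -70 26 ztop [179.934 191.067 194.361] w [-9.266 -8.61  -8.185]
scene -50 11 ztop [181.269 191.479 194.125] w 
scene -10 90 ztop [209.58  224.955 227.831] w [-21.175 -18.672   2.04 ]
scene 10 317 ztop [208.215 227.025 230.387] w [-20.311  -7.738  10.469]
scene 30 97 ztop [201.117 207.257 208.354] w [-8.782 -7.043  0.7  ]
scene 50 100 ztop [201.073 207.342 207.854] w [-8.857 -7.445  0.231]
scene 70 84 ztop [205.68  207.696 208.048] w [-8.851 -6.792  1.021]
scene 90 341 ztop [191.693 201.907 203.861] w [-21.31   -4.155  13.003]
side -90 18 ztop [193.023 196.015 196.939] w [-13.512 -10.199   3.687]
side -70 19 ztop [205.171 206.942 207.274] w [-6.613 -2.418  1.56 ]
side -30 26 ztop [205.374 206.086 206.451] w [-6.462 -3.425 -0.396]
side -10 44 ztop [205.888 230.099 230.832] w [-9.267 -4.335  2.087]
side 10 279 ztop [206.253 228.417 230.561] w [-18.247  -3.348  11.316]
side 30 47 ztop [205.412 206.765 207.316] w [-8.067 -4.181  1.38 ]
side 50 51 ztop [205.39  206.359 206.495] w [-7.883 -2.428  1.306]
side 70 46 ztop [205.676 206.619 207.084] w [-7.812 -4.165  1.211]
side 90 337 ztop [191.792 200.812 204.359] w [-20.153  -2.587  14.997]
```

Emit:
move_arm(motion=[[-1,[0,0,0.4],0],[-1,[0,0,0.7],0],[-1,[0,0,0.8],0],[-1,[0,0,0.8],0],[-1,[0,0,0.6],0],[-1,[0,0,0.4],0],[-1,[0,0,0.2],0],[-1,[0,0,0.06],0],[-1,[0,0,0],0],[-1,[0,0,0],0],[-1,[0,0,0],0]])

```text
clock: 9.67
position: [446.8, 142.5, 158.6]
eef_rot: [0.0, 0.592, 0.806, 0.0]
wrist_force: [0.5, -0.7, -6.5]
grip_width: 0.107
grasp_force: 30.0
```

Emit:
move_arm(motion=[[0,[0,0,0],0],[0,[0,0,0],0],[0,[0,0,0],0],[0,[0,0,0],0],[0,[0,0,0],0],[0,[0,0,0],0],[0,[0,0,0],0],[0,[0,0,0],0],[0,[0,0,0],0]])

```text
clock: 10.42
position: [446.6, 142.5, 158.3]
eef_rot: [-0.0, 0.592, 0.806, -0.0]
wrist_force: [0.8, -0.5, 0.1]
grip_width: 0.499
grasp_force: 0.0
```

```bash
python3 - <<'E'
from h import *
np.set_printoptions(precision=3,suppress=True)
T=[];F=[];P=[]
for i in range(14):
    p=camera(["scene","side"][i%2]); pos,M,s=tool(); T.append(s["ft_torque"]@M); F.append(s["wrist_force"])
T=np.array(T); print(T.mean(0),T.std(0),np.mean(F,0))
stat()
yaw=np.radians(17.6)
for n in("scene","side","wrist"):
    p=camera(n); a,w,z=carr(p,448,148,161,yaw); m=(abs(z-162)<8)
    print(n,"along range",np.percentile(a[m],[0.5,1,99,99.5]),"w at ends",[np.percentile(w[m&(abs(a-e)<12)],[2,98]) for e in(-85,85) if (m&(abs(a-e)<12)).sum()>5])
E
```

```text
[-0.096 -0.034  0.001] [0.026 0.036 0.033] [-0.007  0.172 -0.136]
[446.564 142.465 158.323] az 17.42828714315504 F [-0.088  1.325 -0.381] T(tool) [-0.055 -0.019  0.03 ] w 45.22117662361638 0.0 t 11.1167
scene along range [-58.756 -35.047  92.356  93.002] w at ends [array([-22.341,  14.611])]
side along range [-64.746 -63.654  92.532  93.091] w at ends [array([-20.312,  14.801])]
wrist along range [-38.968 -37.785  91.043  91.143] w at ends [array([-19.763,  16.132])]
```

Emit:
move_arm(motion=[[0,[0.3,0,0],0],[0,[0.3,0,0],0],[0,[0.3,0,0],0],[0,[0,0,0],0],[0,[0,0,0],0],[-1,[0,0,0],0],[-1,[0,0,0],0],[-1,[0,0,0],0],[-1,[0,0,0],0],[-1,[0,0,0],0],[-1,[0,0,0],0],[-1,[0,0,0],0]])

```text
clock: 12.27
position: [443.9, 151.1, 158.3]
eef_rot: [0.0, 0.592, 0.806, 0.0]
wrist_force: [0.5, 0.2, -1.1]
grip_width: 0.109
grasp_force: 30.0
```

Emit:
move_arm(motion=[[-1,[0,0,0],0],[-1,[0,0,0],0],[-1,[0,0,0],0],[-1,[0,0,0],0],[-1,[0,0,-0.1],0],[-1,[0,0,-0.3],0],[-1,[0,0,-0.5],0],[-1,[0,0,-0.5],0],[-1,[0,0,-0.4],0],[-1,[0,0,-0.2],0],[-1,[0,0,0],0],[-1,[0,0,0],0]])

```text
clock: 13.27
position: [443.9, 151.1, 178.4]
eef_rot: [0.0, 0.592, 0.806, 0.0]
wrist_force: [0.6, 0.3, -6.6]
grip_width: 0.109
grasp_force: 30.0
```

```bash
python3 - <<'E'
from h import *
np.set_printoptions(precision=3,suppress=True)
T=[];F=[];P=[]
for i in range(10):
    p=camera(["scene","side"][i%2]); pos,M,s=tool(); T.append(s["ft_torque"]@M); F.append(s["wrist_force"]); P.append(p)
T=np.array(T); print(T.mean(0),T.std(0),np.mean(F,0))
stat()
yaw=np.radians(17.6)
for p in P[-2:]:
    a,w,z=carr(p,448,148,180,yaw); m=abs(z-182)<10
    for lo in range(-80,80,20):
        k=m&(a>lo)&(a<lo+20)
        if k.sum()>5: print(lo+10,np.percentile(z[k],[90,97]))
E
```

```text
[-0.107  0.111  0.002] [0.012 0.021 0.024] [ 0.209  0.087 -5.988]
[443.874 151.077 178.272] az 17.428978939348692 F [-0.359 -0.911 -5.979] T(tool) [-0.085  0.146 -0.036] w 10.018989221355534 29.999010264873505 t 13.7667
-10 [189.273 189.884]
10 [189.6   191.147]
30 [188.012 190.908]
50 [187.274 187.955]
70 [187.362 187.861]
-50 [186.446 186.586]
-30 [186.113 186.821]
-10 [185.914 186.578]
10 [186.271 186.521]
30 [188.979 190.228]
50 [186.401 187.242]
70 [186.348 186.604]
```

Emit:
move_arm(motion=[[-1,[0,0,-0.3],0],[-1,[0,0,-0.7],0],[-1,[0,0,-1.0],0],[-1,[0,0,-1.2],0],[-1,[0,0,-1.3],0],[-1,[0,0,-1.3],0],[-1,[0,0,-1.2],0],[-1,[0,0,-0.9],0],[-1,[0,0,-0.6],0],[-1,[0,0,-0.3],0],[-1,[0,0,0],0]])

```text
clock: 14.68
position: [444.0, 151.1, 266.8]
eef_rot: [0.0, 0.592, 0.806, 0.0]
wrist_force: [0.7, 0.0, -6.0]
grip_width: 0.106
grasp_force: 30.0
```

Emit:
move_arm(motion=[[-1,[-0.3,-0.02,0],0.3],[-1,[-0.6,-0.04,0],0.5],[-1,[-0.9,-0.05,0],0.7],[-1,[-1.1,-0.05,0],0.7],[-1,[-1.3,-0.04,0],0.8],[-1,[-1.4,-0.03,0],0.9],[-1,[-1.4,-0.01,0],0.9],[-1,[-1.4,0.01,0],0.9],[-1,[-1.4,0.04,0],0.9],[-1,[-1.4,0.06,0],0.9],[-1,[-1.4,0.08,0],0.9],[-1,[-1.4,0.1,0],0.9]])

```text
clock: 15.68
position: [476.0, 12.9, 266.1]
eef_rot: [-0.0, 0.656, 0.755, -0.0]
wrist_force: [-0.2, 0.2, -6.1]
grip_width: 0.109
grasp_force: 30.0
```

Emit:
move_arm(motion=[[-1,[-1.4,0.13,0],0.9],[-1,[-1.4,0.15,0],0.9],[-1,[-1.2,0.15,0],0.9],[-1,[-1.0,0.15,0],0.9],[-1,[-0.8,0.13,0],0.8],[-1,[-0.6,0.1,0],0.5],[-1,[-0.4,0.07,0],0.4],[-1,[-0.2,0.03,0],0],[-1,[0,0,0],0],[-1,[0,0,0],0]])

```text
clock: 16.52
position: [492.3, -53.7, 266.3]
eef_rot: [-0.0, 0.689, 0.724, 0.0]
wrist_force: [-0.5, -1.4, -6.4]
grip_width: 0.108
grasp_force: 30.0
```

```bash
python3 - <<'E'
from h import *
np.set_printoptions(precision=3,suppress=True)
stat()
for n in("scene","side","wrist"):
    p=camera(n); c=cloud(p)
    cv2.imwrite(f"pics/{n}3.png",cv2.resize(p["pixels"][80:280,260:460],None,fx=3,fy=3,interpolation=3) if n!="wrist" else p["pixels"])
    r=rod(p); print(n,len(r),np.polyfit(r[:,0]-570,r[:,1],1) if len(r)>5 else "")
    for k in("hook_tip","hole_d","carrier_grip"):
        for d in spot_point(p,k)[:5]:
            u,v=np.array(d["uv"]).round().astype(int); print(k,u,v,round(d["confidence"],2),c[min(max(v,0),399),min(max(u,0),639)])
E
```

```text
[492.323 -53.721 266.283] az 2.85096559726553 F [-0.546 -1.351 -6.357] T(tool) [-0.121  0.184  0.04 ] w 9.849066714126916 29.99901294708252 t 16.5167
scene 61 [  0.063 -80.466]
hook_tip 360 158 0.38 [484.272 -15.678 244.051]
hole_d 369 154 0.93 [487.008 -53.81  235.896]
hole_d 380 144 0.88 [487.505 -97.045 242.642]
hole_d 359 160 0.82 [491.134 -22.22  233.367]
hole_d 375 149 0.78 [493.766 -87.528 231.479]
hole_d 360 157 0.63 [485.417 -17.121 245.448]
carrier_grip 369 142 0.9 [478.401 -37.368 275.891]
carrier_grip 363 158 0.68 [485.954 -29.59  237.053]
side 115 [  0.055 -79.352]
hook_tip 349 153 0.83 [528.249 -81.311 202.498]
hole_d 362 142 0.94 [484.364 -36.546 266.068]
hole_d 356 155 0.9 [483.336  11.659 260.548]
hole_d 355 151 0.77 [483.875  18.458 274.341]
hole_d 358 148 0.64 [484.238  -5.172 268.268]
hole_d 368 135 0.58 [475.046 -50.65  278.067]
carrier_grip 361 136 0.62 [490.795 -49.411 273.346]
wrist 659 [  0.05  -81.161]
hole_d 317 304 0.89 [495.084 -75.475 274.584]
hole_d 313 179 0.86 [489.686  -6.631 275.093]
carrier_grip 316 263 0.63 [493.328 -51.059 274.478]
```

View pics/scene3.png

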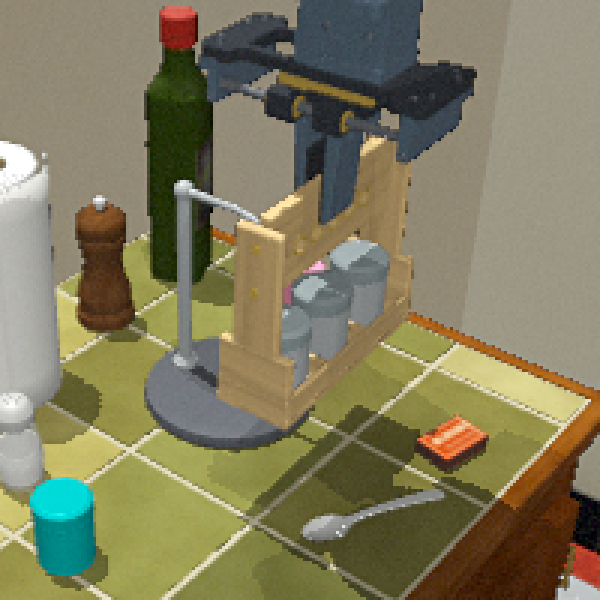

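```bash
python3 - <<'E'
from h import *
np.set_printoptions(precision=2,suppress=True)
pos,M,s=stat()
tx,ty=M[:2,0],M[:2,1]
for n in("scene","side","wrist"):
  for rep in range(2):
    p=camera(n); t=cloud(p); t=t.reshape(-1,3); t=t[~np.isnan(t[:,0])]
    d=t[:,:2]-pos[:2]; a=d@tx; w=d@ty
    m=(abs(w)<17)&(a>70)&(a<110)&(t[:,2]>225)&(t[:,2]<285)
    am=np.sort(a[m]); e=am[-max(8,len(am)//60):]
    b=(abs(w)<12)&(a>45)&(a<75)&(abs(t[:,2]-269)<14)
    r=rod(p); rr=(r[:,:2]-pos[:2]); ra=rr@tx
    k=np.polyfit(rr@ty-50,ra,1)
    print(n,m.sum(),"end",e.mean(),am[-3:],"bartop z",np.percentile(t[b][:,2],[50,90,97]),"w",np.percentile(w[b&(t[:,2]>264)],[3,50,97]),"rod a at w=50",k[1],"slope",k[0],"minx w",np.sort(rr@ty)[:3])
    for lo in (24,36,48,60,72,84): 
        q=abs(rr@ty-lo)<6
        if q.sum()>3: print("   ",lo,np.median(ra[q]),np.median(r[q][:,2]),np.percentile(ra[q],[5,95]))
E
```

```text
[492.43 -54.   266.33] az 2.829920992304744 F [ 0.33 -0.26 -6.49] T(tool) [-0.04  0.12 -0.02] w 9.843309312504866 29.999009370803833 t 17.1167
scene 301 end 90.22872763315058 [90.18 91.02 91.26] bartop z [271.06 275.06 275.74] w [-6.43 -4.8   3.68] rod a at w=50 -30.332711016710643 slope 0.007530879744657659 minx w [78.39 78.86 81.86]
    84 -28.98597866245066 195.27654801303277 [-32.15 -27.86]
scene 306 end 90.17343704322792 [90.23 90.43 90.99] bartop z [271.6  274.97 275.3 ] w [-6.59 -4.74  3.89] rod a at w=50 -30.477178500466717 slope 0.006873591661735087 minx w [78.43 81.6  82.24]
    84 -30.40503822834255 194.27898933221044 [-33.42 -27.23]
side 318 end 91.30901206292995 [91.46 91.74 92.33] bartop z [272.46 273.89 274.54] w [-5.85 -2.44  3.85] rod a at w=50 -29.391261253706404 slope 0.008199111085601053 minx w [32.04 32.49 33.84]
    36 -29.40192681770877 202.42857994577366 [-31.69 -27.25]
    48 -28.569725706042682 199.65704310687278 [-33.23 -27.04]
    60 -29.35524886689356 195.36890134071075 [-31.78 -26.97]
    72 -29.114379512539678 192.56566968381946 [-32.9  -27.73]
    84 -
[... 360 characters left out ...]
.35]
    60 -28.796310611141905 196.04715367198827 [-31.91 -27.22]
    72 -29.42444211125725 191.27454230351503 [-32.35 -26.7 ]
    84 -29.308920475870785 192.36170328449242 [-32.44 -27.16]
wrist 2028 end 87.9804074509339 [88.59 88.6  88.67] bartop z [274.25 275.12 275.45] w [-4.02  0.59  5.61] rod a at w=50 -30.865658667155998 slope -0.0025186610269650766 minx w [82.23 83.01 83.06]
    84 -30.2393879738312 195.2087343248004 [-34.01 -28.74]
wrist 2028 end 87.98018840158556 [88.62 88.72 88.75] bartop z [274.31 275.11 275.49] w [-4.01  0.59  5.62] rod a at w=50 -30.93799414935056 slope -0.001303137759914274 minx w [82.2  82.66 82.69]
    84 -30.51028463667761 195.23059123510467 [-33.99 -28.61]
```

View pics/wrist3.png

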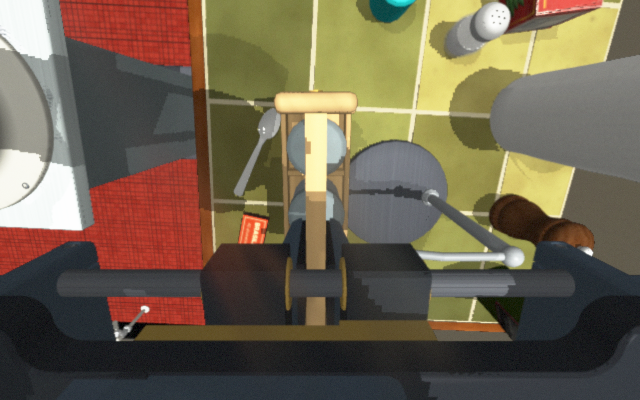

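```bash
cat >> h.py <<'E'
def rayplane(p,uv,P0,N):
    xd=(uv[0]-p["cx"])/p["fx"]; yd=(uv[1]-p["cy"])/p["fy"]; x,y=xd,yd
    for _ in range(8):
        s=1+p["k1"]*(x*x+y*y); x,y=xd/s,yd/s
    d=rot(p)@np.array([x,-y,-1.]); o=np.array(p["position"])
    return o+d*((P0-o)@N)/(d@N)
E
python3 - <<'E'
from h import *
np.set_printoptions(precision=1,suppress=True)
pos,M,s=stat(); ims=[]
for n in("scene","side"):
    p=camera(n); N=M[:,1]
    out=[]
    for d in spot_point(p,"hole_d"):
        q=rayplane(p,d["uv"],pos-5*N,N)-pos; out.append([q@M[:,0],q[2],d["confidence"]])
    print(n,np.array(sorted(out)))
    im=p["pixels"]; S=7; u0,v0=(330,125) if n=="scene" else (330,115)
    big=cv2.resize(im[v0:v0+75,u0:u0+55],None,fx=S,fy=S,interpolation=3)
    def L(a,w,z): 
        u=project(p,pos+a*M[:,0]+w*M[:,1]+np.array([0,0,z]))[0]; return tuple(int(x) for x in ((u-[u0,v0]+.5)*S))
    cv2.line(big,L(-87,-5,2.7),L(78.8,-5,2.7),(0,0,255),1)
    cv2.line(big,L(-87,-5,-63.3),L(78.8,-5,-63.3),(0,0,255),1)
    for h in(39.8,17.8,-4.2,-26.2,-48.2): cv2.circle(big,L(h,-5,-30.3),3,(255,0,0),1)
    ims.append(big)
cv2.imwrite("pics/ov.png",np.hstack(ims))
E
```

```text
[492.4 -54.  266.3] az 2.828274345831287 F [-0.1 -0.1 -6.3] T(tool) [-0.   0.1  0. ] w 10.132983088587102 29.99894142150879 t 17.4167
scene [[-49.5 -23.1   0.7]
 [-25.4 -27.4   0.8]
 [ -1.7 -26.2   0.6]
 [ 34.3 -28.8   0.7]
 [ 37.7 -25.9   0.7]]
side [[-31.1 -11.4   0.9]
 [  3.9 -12.5   0.8]
 [ 30.3 -13.9   0.9]
 [ 46.9 -12.7   0.8]
 [ 47.1 -24.7   0.9]]
```

View pics/ov.png

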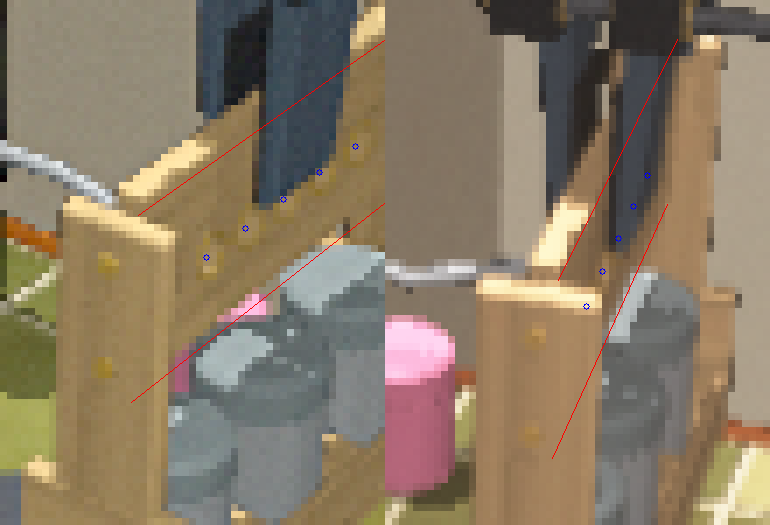

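```bash
python3 - <<'E'
from h import *
np.set_printoptions(precision=1,suppress=True)
pos,M,s=tool()
p=camera("scene"); acc=p["pixels"].astype(float)
for i in range(5): acc+=camera("scene")["pixels"]
im=np.clip(acc/6*1.3,0,255).astype(np.uint8); S=16; u0,v0=345,136
big=cv2.resize(im[v0:v0+36,u0:u0+48],None,fx=S,fy=S,interpolation=4)
def L(a,w,z):
    u=project(p,pos+a*M[:,0]+w*M[:,1]+np.array([0,0,z]))[0]; return tuple(int(x) for x in ((u-[u0,v0]+.5)*S))
for h in(39.8,17.8,-4.2,-26.2,-48.2):
    cv2.circle(big,L(h,-5,-30.3),2,(255,0,0),-1); cv2.circle(big,L(h,-5,2.7),2,(0,0,255),-1); cv2.circle(big,L(h,-5,-63.3),2,(0,255,0),-1)
    print(h,L(h,-5,-30.3),L(h,-5,2.7),L(h,-5,-63.3))
cv2.imwrite("pics/zoom.png",big)
# other height checks in cloud: tins / turquoise / salt / jar tops, local table
for n in("scene","side","wrist"):
    p=camera(n); t=cloud(p).reshape(-1,3); t=t[~np.isnan(t[:,0])]
    for nm,x,y in(("turq",550,177),("pink",612,-200),):
        q=t[(np.hypot(t[:,0]-x,t[:,1]-y)<30)]; q=q[q[:,2]>20]
        if len(q)>20: print(n,nm,np.percentile(q[:,2],[80,90,95,98]))
    q=t[(abs(t[:,0]-400)<40)&(abs(t[:,1]-140)<60)]; print(n,"table",np.median(q[:,2]),len(q))
    q=t[np.hypot(t[:,0]-600,t[:,1]+80)<75]; q=q[abs(q[:,2]-15)<8]; print(n,"foot",np.median(q[:,2]) if len(q) else 0,len(q))
E
```

```text
39.8 (232, 411) (244, 197) (221, 616)
17.8 (321, 345) (335, 132) (308, 548)
-4.2 (407, 280) (423, 70) (393, 482)
-26.2 (491, 218) (508, 9) (475, 418)
-48.2 (572, 157) (590, -48) (554, 355)
scene turq [63.8 64.8 65.6 66. ]
scene table -0.42508117608326756 1608
scene foot 14.786953864525003 753
side turq [62.9 63.6 64.3 64.8]
side pink [62.2 63.3 64.1 64.3]
side table -0.6344396334455951 1490
side foot 13.610649581184248 1157
wrist table -0.38864800766268104 4174
wrist foot 15.014956665929873 8096
```

View pics/zoom.png

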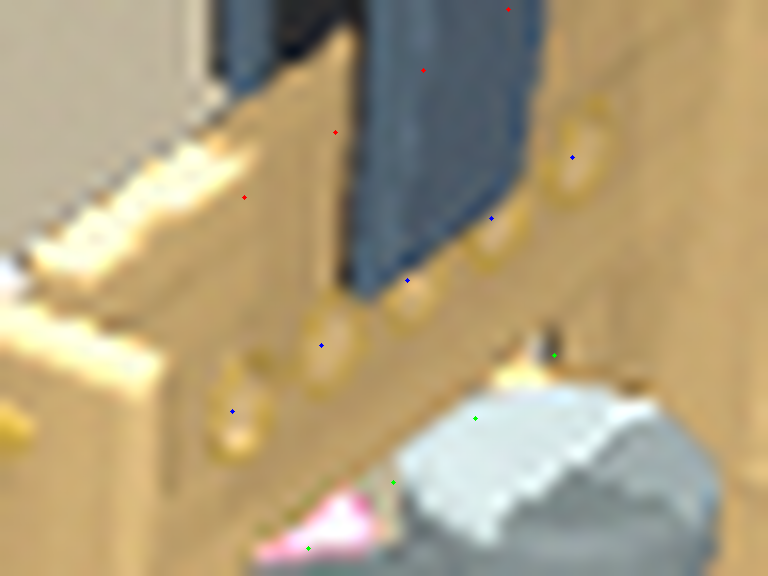

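Emit:
move_arm(motion=[[-1,[-0.1,0,0.2],-0.4],[-1,[-0.2,0.2,0.4],0],[-1,[-0.2,0.2,0.5],0],[-1,[0,0.2,0.5],0],[-1,[0,0.2,0.5],0],[-1,[0,0.2,0.5],0],[-1,[0,0.1,0.4],0],[-1,[0,0.1,0.27],0],[-1,[0,0,0],0],[-1,[0,0,0],0],[-1,[0,0,0],0]])

```text
clock: 18.98
position: [504.7, -58.3, 233.8]
eef_rot: [0.0, 0.687, 0.727, 0.0]
wrist_force: [0.5, -0.3, -6.2]
grip_width: 0.112
grasp_force: 30.0
```

```bash
python3 - <<'E'
from h import *
np.set_printoptions(precision=2,suppress=True)
pos,M,s=stat(); ims=[]
for n,u0,v0 in(("scene",345,136),("side",325,125)):
    p=camera(n); acc=p["pixels"].astype(float)
    for i in range(4): acc+=camera(n)["pixels"]
    im=np.clip(acc/5*1.3,0,255).astype(np.uint8); S=11
    big=cv2.resize(im[v0:v0+50,u0:u0+36],None,fx=S,fy=S,interpolation=4)
    def W(P): return tuple(int(x) for x in ((project(p,P)[0]-[u0,v0]+.5)*S))
    L=lambda a,w,z:W(pos+a*M[:,0]+w*M[:,1]+np.array([0,0,z]))
    for h in(39.8,17.8,-4.2,-26.2,-48.2): cv2.circle(big,L(h,-5,-30.3),2,(255,0,0),-1)
    for x,z in((522,203.5),(525,203),(540,198.5),(555,194.3),(570,190)): cv2.circle(big,W(np.array([x,-82+.056*(x-570),z])),2,(0,0,255),-1)
    ims.append(big)
cv2.imwrite("pics/zoom2.png",np.hstack(ims))
for n in("side","wrist"):
    p=camera(n); r=rod(p); rr=r[:,:2]-pos[:2]; w=rr@M[:2,1]; a=rr@M[:2,0]
    print(n,len(r)," a of rod",np.median(a[abs(w-40)<25]) if (abs(w-40)<25).sum()>3 else "", np.median(a),"min w",np.sort(w)[:4])
E
```

```text
[504.75 -58.32 233.8 ] az 3.2333628240203205 F [ 0.48 -0.3  -6.2 ] T(tool) [-0.11  0.13 -0.01] w 10.165383850959014 29.99896377325058 t 18.9833
side 109  a of rod -24.466833912596034 -24.51387109509038 min w [27.1  27.14 27.74 29.65]
wrist 161  a of rod  -24.582051918849537 min w [78.87 79.19 79.38 79.4 ]
```

View pics/zoom2.png

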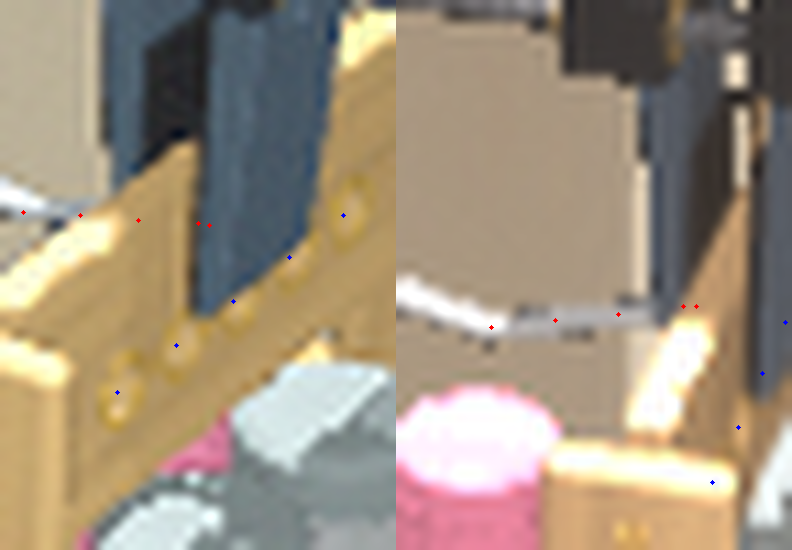

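Emit:
move_arm(motion=[[-1,[0,0.1,0],0],[-1,[0,0.2,0],0],[-1,[0,0.2,0],0],[-1,[0,0.2,0],0],[-1,[0,0.2,0],0],[-1,[0,0.1,0],0],[-1,[0,0,0],0]])

```text
clock: 20.17
position: [515.0, -57.7, 233.6]
eef_rot: [0.0, 0.687, 0.727, 0.0]
wrist_force: [-0.0, 0.8, -5.7]
grip_width: 0.106
grasp_force: 30.0
```

Emit:
move_arm(motion=[[-1,[0,0.05,0],0],[-1,[0,0.05,0],0],[-1,[0,0.05,0],0],[-1,[0,0,0],0]])

```text
clock: 20.5
position: [516.2, -57.7, 233.6]
eef_rot: [0.0, 0.687, 0.727, 0.0]
wrist_force: [-0.2, -0.3, -5.9]
grip_width: 0.11
grasp_force: 30.0
```

Emit:
move_arm(motion=[[-1,[0,0.05,0],0],[-1,[0,0.05,0],0],[-1,[0,0,0],0]])

```text
clock: 20.75
position: [517.3, -57.6, 233.6]
eef_rot: [0.0, 0.687, 0.727, 0.0]
wrist_force: [-0.2, -0.3, -5.5]
grip_width: 0.107
grasp_force: 30.0
```

Emit:
move_arm(motion=[[-1,[0,0.05,0],0],[-1,[0,0.05,0],0],[-1,[0,0,0],0]])

```text
clock: 21.0
position: [518.3, -57.6, 233.6]
eef_rot: [-0.0, 0.687, 0.727, 0.0]
wrist_force: [0.5, -0.1, -7.7]
grip_width: 0.111
grasp_force: 30.0
```

Emit:
move_arm(motion=[[-1,[0,0.05,0],0],[-1,[0,0.05,0],0],[-1,[0,0,0],0]])

```text
clock: 21.25
position: [519.3, -57.5, 233.6]
eef_rot: [0.0, 0.687, 0.727, 0.0]
wrist_force: [-0.8, 0.7, -5.7]
grip_width: 0.107
grasp_force: 30.0
```

Emit:
move_arm(motion=[[-1,[0,0.05,0],0],[-1,[0,0.05,0],0],[-1,[0,0,0],0]])

```text
clock: 21.5
position: [520.3, -57.4, 233.6]
eef_rot: [0.0, 0.687, 0.727, 0.0]
wrist_force: [-0.6, 0.6, -6.3]
grip_width: 0.107
grasp_force: 30.0
```

Emit:
move_arm(motion=[[-1,[0,0.05,0],0],[-1,[0,0.05,0],0],[-1,[0,0,0],0]])

```text
clock: 21.75
position: [521.3, -57.4, 233.6]
eef_rot: [0.0, 0.687, 0.727, 0.0]
wrist_force: [0.6, -0.3, -5.4]
grip_width: 0.108
grasp_force: 30.0
```

Emit:
move_arm(motion=[[-1,[0,0.05,0.01],0],[-1,[0,0.05,0.01],0],[-1,[0,0.05,0.01],0],[-1,[0,0.05,0.01],0],[-1,[0,0,0],0]])

```text
clock: 22.17
position: [523.3, -57.3, 233.2]
eef_rot: [0.0, 0.687, 0.727, 0.0]
wrist_force: [0.5, -0.3, -6.3]
grip_width: 0.108
grasp_force: 30.0
```

Emit:
move_arm(motion=[[-1,[0,0.05,0.015],0],[-1,[0,0.05,0.015],0],[-1,[0,0.05,0.015],0],[-1,[0,0.05,0.015],0],[-1,[0,0,0],0]])

```text
clock: 22.58
position: [525.3, -57.2, 232.6]
eef_rot: [0.0, 0.687, 0.727, 0.0]
wrist_force: [-1.6, -0.4, -5.4]
grip_width: 0.11
grasp_force: 30.0
```

Emit:
move_arm(motion=[[-1,[0,0.05,0.015],0],[-1,[0,0.05,0.015],0],[-1,[0,0.05,0.015],0],[-1,[0,0.05,0.015],0],[-1,[0,0,0],0]])

```text
clock: 23.0
position: [527.2, -57.0, 232.0]
eef_rot: [-0.0, 0.687, 0.727, 0.0]
wrist_force: [0.6, -0.3, -5.5]
grip_width: 0.106
grasp_force: 30.0
```

```bash
python3 - <<'E'
from h import *
np.set_printoptions(precision=3,suppress=True)
T=[];F=[]
for i in range(6):
    p=camera("side"); pos,M,s=tool(); T.append(s["ft_torque"]@M); F.append(s["wrist_force"])
print(np.mean(T,0),np.mean(F,0),pos)
r=rod(p); q=[ (lo,np.median(r[abs(r[:,0]-lo)<3][:,2])-1.7) for lo in range(525,600,6) if (abs(r[:,0]-lo)<3).sum()>2]; print(np.array(q))
E
```

```text
[-0.084  0.129 -0.012] [ 0.151 -0.168 -5.928] [527.123 -57.063 232.006]
[[525.    184.664]
 [555.    192.079]
 [561.    193.126]
 [567.    189.909]
 [573.    190.411]
 [579.    192.475]
 [585.    194.27 ]
 [591.    194.144]
 [597.    195.016]]
```

Emit:
move_arm(motion=[[-1,[0,0.1,0.028],0],[-1,[0,0.1,0.028],0],[-1,[0,0.1,0.028],0],[-1,[0,0.1,0.028],0],[-1,[0,0.1,0.028],0],[-1,[0,0.1,0.028],0],[-1,[0,0,0],0]])

```text
clock: 23.88
position: [533.3, -56.7, 230.3]
eef_rot: [-0.0, 0.687, 0.727, 0.0]
wrist_force: [0.5, -0.4, -5.4]
grip_width: 0.106
grasp_force: 30.0
```

Emit:
move_arm(motion=[[-1,[0,0.1,0.028],0],[-1,[0,0.1,0.028],0],[-1,[0,0.1,0.028],0],[-1,[0,0.1,0.028],0],[-1,[0,0.1,0.028],0],[-1,[0,0.1,0.028],0],[-1,[0,0,0],0]])

```text
clock: 24.47
position: [539.3, -56.4, 228.6]
eef_rot: [0.0, 0.687, 0.727, 0.0]
wrist_force: [-0.1, -0.2, -6.2]
grip_width: 0.11
grasp_force: 30.0
```

```bash
cat >> h.py <<'E'
def avg(k=6):
    T=[];F=[];P=[]
    for i in range(k):
        p=camera("side"); pos,M,s=tool(); T.append(s["ft_torque"]@M); F.append(s["wrist_force"]@M); P.append(pos)
    print("T",np.mean(T,0).round(3),"Ftool",np.mean(F,0).round(2),"pos",np.mean(P,0).round(2),"t",s["clock"]); return p
E
python3 -c "from h import *;avg()"
```

```text
T [-0.087  0.137  0.015] Ftool [0.23 0.17 5.78] pos [539.1  -56.37 228.64] t 24.7667
```

Emit:
move_arm(motion=[[-1,[0,0.1,0.028],0],[-1,[0,0.1,0.028],0],[-1,[0,0.1,0.028],0],[-1,[0,0.1,0.028],0],[-1,[0,0.1,0.028],0],[-1,[0,0.1,0.028],0],[-1,[0,0,0],0]])

```text
clock: 25.35
position: [545.3, -56.0, 226.9]
eef_rot: [-0.0, 0.687, 0.727, 0.0]
wrist_force: [-0.0, -0.4, -5.8]
grip_width: 0.11
grasp_force: 30.0
```

Emit:
move_arm(motion=[[-1,[0,0.1,0.028],0],[-1,[0,0.1,0.028],0],[-1,[0,0.1,0.028],0],[-1,[0,0.1,0.028],0],[-1,[0,0.1,0.028],0],[-1,[0,0.1,0.028],0],[-1,[0,0,0],0]])

```text
clock: 25.93
position: [551.3, -55.7, 225.2]
eef_rot: [0.0, 0.687, 0.727, 0.0]
wrist_force: [-0.2, -0.4, -5.7]
grip_width: 0.108
grasp_force: 30.0
```

```bash
python3 -c "from h import *;avg()"
```

```text
T [-0.092  0.142  0.001] Ftool [-0.27 -0.05  6.09] pos [551.1  -55.69 225.29] t 26.2333
```

Emit:
move_arm(motion=[[-1,[0,0.1,0.025],0],[-1,[0,0.1,0.025],0],[-1,[0,0.1,0.025],0],[-1,[0,0.1,0.025],0],[-1,[0,0.1,0.025],0],[-1,[0,0.1,0.025],0],[-1,[0,0,0],0]])

```text
clock: 26.82
position: [557.3, -55.4, 223.7]
eef_rot: [0.0, 0.687, 0.727, 0.0]
wrist_force: [0.8, -0.1, -6.3]
grip_width: 0.113
grasp_force: 30.0
```

Emit:
move_arm(motion=[[-1,[0,0.1,0.025],0],[-1,[0,0.1,0.025],0],[-1,[0,0.1,0.025],0],[-1,[0,0.1,0.025],0],[-1,[0,0,0],0]])

```text
clock: 27.23
position: [561.3, -55.1, 222.7]
eef_rot: [0.0, 0.687, 0.727, 0.0]
wrist_force: [-0.6, -0.7, -6.5]
grip_width: 0.107
grasp_force: 30.0
```

```bash
python3 -c "from h import *;avg()"
```

```text
T [-0.082  0.124  0.02 ] Ftool [-0.12 -0.38  5.86] pos [561.08 -55.13 222.79] t 27.5333
```

Emit:
move_arm(motion=[[-1,[0,0.1,0.02],0],[-1,[0,0.1,0.02],0],[-1,[0,0.1,0.02],0],[-1,[0,0,0],0]])

```text
clock: 27.87
position: [564.3, -55.0, 222.2]
eef_rot: [0.0, 0.687, 0.727, 0.0]
wrist_force: [-0.0, -0.7, -6.8]
grip_width: 0.105
grasp_force: 30.0
```

Emit:
move_arm(motion=[[-1,[0,0.1,0.02],0],[-1,[0,0.1,0.02],0],[-1,[0,0.1,0.02],0],[-1,[0,0,0],0]])

```text
clock: 28.2
position: [567.3, -54.8, 221.5]
eef_rot: [0.0, 0.687, 0.727, 0.0]
wrist_force: [-0.4, -0.1, -6.5]
grip_width: 0.109
grasp_force: 30.0
```

```bash
python3 -c "from h import *;avg()"
```

```text
T [-0.085  0.137 -0.004] Ftool [-0.3  -0.12  5.72] pos [567.08 -54.79 221.57] t 28.5
```

Emit:
move_arm(motion=[[-1,[0,0,0.05],0],[-1,[0,0,0.05],0],[-1,[0,0,0.05],0],[-1,[0,0,0],0]])

```text
clock: 28.83
position: [567.0, -54.8, 220.0]
eef_rot: [-0.0, 0.687, 0.727, -0.0]
wrist_force: [1.2, -0.4, -5.4]
grip_width: 0.108
grasp_force: 30.0
```

Emit:
move_arm(motion=[[-1,[0,0,0.03],0],[-1,[0,0,0.03],0],[-1,[0,0,0],0]])

```text
clock: 29.08
position: [567.1, -54.8, 219.4]
eef_rot: [-0.0, 0.687, 0.727, -0.0]
wrist_force: [-0.2, 0.1, -6.2]
grip_width: 0.108
grasp_force: 30.0
```

Emit:
move_arm(motion=[[-1,[0,0,0.02],0],[-1,[0,0,0.02],0],[-1,[0,0,0],0]])

```text
clock: 29.33
position: [567.1, -54.8, 219.1]
eef_rot: [0.0, 0.687, 0.727, 0.0]
wrist_force: [0.2, 0.4, -4.8]
grip_width: 0.108
grasp_force: 30.0
```

Emit:
move_arm(motion=[[-1,[0,0,0.02],0],[-1,[0,0,0.02],0],[-1,[0,0,0],0]])

```text
clock: 29.58
position: [567.2, -54.8, 218.8]
eef_rot: [0.0, 0.687, 0.727, 0.0]
wrist_force: [-0.2, 0.2, -2.4]
grip_width: 0.109
grasp_force: 30.0
```

```bash
python3 -c "from h import *;avg()"
```

```text
T [-0.009  0.018  0.   ] Ftool [-0.04 -0.58  2.08] pos [567.17 -54.83 218.81] t 29.8833
```

Emit:
move_arm(motion=[[-1,[0,0,0.02],0],[-1,[0,0,0],0],[-1,[0,0,0],0],[-1,[0,0,0],0]])

```text
clock: 30.22
position: [567.2, -54.9, 218.6]
eef_rot: [0.0, 0.687, 0.727, 0.0]
wrist_force: [-0.7, -0.5, 1.3]
grip_width: 0.105
grasp_force: 30.0
```

```bash
python3 -c "from h import *;avg(4)"
```

```text
T [ 0.068 -0.082  0.021] Ftool [-0.1  -0.91 -1.56] pos [567.18 -54.83 218.61] t 30.4167
```

Emit:
move_arm(motion=[[-1,[0,0,-0.005],0],[-0.6,[0,0,0],0],[-0.6,[0,0,0],0],[-0.6,[0,0,0],0],[-0.4,[0,0,0],0],[-0.4,[0,0,0],0],[-0.2,[0,0,0],0],[-0.2,[0,0,0],0],[-0.2,[0,0,0],0],[-0.2,[0,0,0],0]])

```text
clock: 31.25
position: [567.1, -54.8, 218.6]
eef_rot: [0.0, 0.687, 0.727, 0.0]
wrist_force: [-0.2, 0.2, -0.3]
grip_width: 0.402
grasp_force: 0.0
```

```bash
python3 - <<'E'
from h import *
np.set_printoptions(precision=2,suppress=True)
avg(4); pos,M,s=stat()
for n in("side","wrist"):
    p=camera(n); t=cloud(p).reshape(-1,3); t=t[~np.isnan(t[:,0])]
    d=t[:,:2]-pos[:2]; a=d@M[:2,0]; w=d@M[:2,1]
    for lo in range(-80,81,20):
        k=(abs(a-lo)<10)&(abs(w)<10)&(abs(t[:,2]-224)<14)
        if k.sum()>4: print(n,lo,k.sum(),np.percentile(t[k][:,2],[50,90]),np.percentile(w[k],[3,97]))
E
```

```text
T [-0.09 -0.03  0.01] Ftool [-0.27  0.3   0.03] pos [567.09 -54.8  218.55] t 31.45
[567.09 -54.8  218.55] az 3.2296839383960143 F [-0.18 -0.51 -0.37] T(tool) [-0.08 -0.05  0.03] w 36.51751112722631 0.0 t 31.45
side -40 22 [225.27 226.44] [-2.87  7.02]
side -20 30 [224.62 225.98] [-4.87  6.11]
side 0 32 [223.56 224.59] [-5.55  4.18]
side 20 29 [223.36 224.3 ] [-6.72  4.15]
side 40 34 [222.82 224.09] [-7.33  2.9 ]
side 60 34 [221.96 223.06] [-8.42  2.4 ]
side 80 59 [216.27 221.72] [-8.95  7.59]
wrist -40 159 [226.31 227.  ] [-2.43  8.21]
wrist -20 376 [226.05 226.96] [-1.69  7.65]
wrist 0 394 [225.07 225.93] [-3.36  6.8 ]
wrist 20 753 [224.56 225.4 ] [-4.03  5.71]
wrist 40 833 [223.83 224.67] [-4.84  5.03]
wrist 60 911 [223.14 224.11] [-5.67  3.96]
wrist 80 1309 [217.16 223.05] [-9.32  9.18]
```

Emit:
move_arm(motion=[[-0.2,[0,0,-0.3],0],[-0.2,[0,0,-0.6],0],[-0.2,[0,0,-1],0],[-0.2,[0,0,-1.2],0],[-0.2,[0,0,-1.5],0],[-0.2,[0,0,-1.5],0],[-0.2,[0,0,-1.5],0],[-0.2,[0,0,-1.5],0],[-0.2,[0,0,-1.2],0],[-0.2,[0,0,-0.6],0],[-0.2,[0,0,0],0],[-0.2,[0,0,0],0]])

```text
clock: 32.55
position: [567.0, -54.8, 327.7]
eef_rot: [0.0, 0.687, 0.727, 0.0]
wrist_force: [0.0, -0.1, -0.0]
grip_width: 0.399
grasp_force: 0.0
```

Emit:
move_arm(motion=[[-0.2,[0,0,0],0],[-0.2,[0,0,0],0],[-0.2,[0,0,0],0],[-0.2,[0,0,0],0],[-0.2,[0,0,0],0],[-0.2,[0,0,0],0],[-0.2,[0,0,0],0],[-0.2,[0,0,0],0],[-0.2,[0,0,0],0],[-0.2,[0,0,0],0],[-0.2,[0,0,0],0],[-0.2,[0,0,0],0]])

```text
clock: 33.55
position: [567.1, -54.8, 327.6]
eef_rot: [-0.0, 0.687, 0.727, 0.0]
wrist_force: [-0.2, 0.8, 0.6]
grip_width: 0.399
grasp_force: 0.0
```

```bash
python3 - <<'E'
from h import *
np.set_printoptions(precision=2,suppress=True)
pos,M,s=stat()
for i in range(6):
    p=camera("wrist")
    t=cloud(p).reshape(-1,3); t=t[~np.isnan(t[:,0])]
    d=t[:,:2]-pos[:2]; a=d@M[:2,0]; w=d@M[:2,1]
    k=(abs(a-15)<55)&(abs(w)<14)&(abs(t[:,2]-224)<14); f=np.polyfit(a[k],t[k][:,2],1); g=np.polyfit(a[k],w[k],1)
    print(k.sum(),"tilt deg",np.degrees(np.arctan(f[0])),"z0",f[1],"yaw",np.degrees(g[0]),"w0",g[1],s["clock"])
    for _ in range(3): camera("side")
p=camera("scene"); cv2.imwrite("pics/fin.png",cv2.resize(p["pixels"][80:280,240:460],None,fx=2.7,fy=2.7,interpolation=3))
E
```

```text
[567.09 -54.78 327.56] az 3.2303741048362693 F [-0.24  0.78  0.56] T(tool) [-0.09 -0.02  0.03] w 36.27826544968457 0.0 t 33.55
1493 tilt deg -1.5183186596489855 z0 225.34048139467873 yaw -1.1258178367351075 w0 1.6443756530476592 33.55
1495 tilt deg -1.518563695976865 z0 225.36434610787447 yaw -1.1364344976529979 w0 1.6457555704792226 33.55
1499 tilt deg -1.5892631100429409 z0 225.3444120065721 yaw -1.1618230033790162 w0 1.6422600916178671 33.55
1492 tilt deg -1.5703336384574687 z0 225.38047029997404 yaw -1.141016333172981 w0 1.6278674963485311 33.55
1493 tilt deg -1.5710708179056072 z0 225.36526527483804 yaw -1.1731048660850834 w0 1.6455594565661447 33.55
1494 tilt deg -1.5368283510962701 z0 225.34857649906692 yaw -1.1456550023537566 w0 1.6402261109460692 33.55
```

View pics/fin.png

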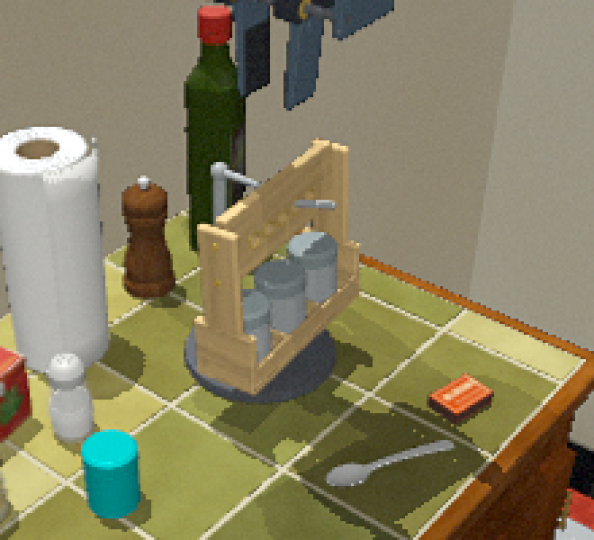

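The picture shows the carrier hanging level. The hook comes out through hole d at about (315,203), the tins are in their bays at (250–312, 250–320), and the gripper is clear above. The tilt holds steady at about 1.5°.

```bash
python3 -c "
from station import *
print(sign_off())"
```

```text
the job is handed in; nothing more can be done
None
```

The carrier hangs from the hook by hole_d, at rest and tilted about 1.5°, with all three tins in their bays and the gripper clear; the job is handed in, but no verdict was returned.

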